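Clamp a mounted slide: home, touch, quarter turn

ROBOT

A 6-joint arm with a two-finger parallel gripper is mounted at the origin on the work surface. World frame = base frame: x ahead of the robot, y to its left, z up, the work surface at z = 0. Lengths are in m, angles in rad, forces in N, time in s.
With the tool pointing down it reaches from about 0.4 to 0.825 m from the base axis. Payload 7 kg.
Tool frame: the origin (TCP) lies on the centre line of the jaws, within the pads' length; the fingertips stand tip_reach ahead of it and the grasp point (between the pads) is the TCP (tip_reach is the distance from the TCP to the fingertips, in m); z points along the fingers, y is the line along which they close (so a half turn about z gives the same grasp; the last joint's range is limited). The gripper opens to 88 mm and grips with 3 to 60 N. Pads are 19 mm wide; open, the fingers measure 130 mm over their backs; the gripper's body (78 mm by 193 mm) begins 47 mm behind the grasp point.
Start: joints at [-0.853, 0.359, 0.012, 0, -1.224, -0.288], TCP at [0.281, -0.614, 0.246] pointing down, gripper open.
Joint ranges: [-3.07, 3.07], [-1.43, 2.12], [-1.02, 1.25], [-3.03, 1.67], [-3.05, -0], [-3.03, 3.03]. Speed limits (rad/s): [2.39, 2.39, 3.01, 3.14, 3.14, 3.14].

INTERFACE

Orientations are given as [roll, pitch, yaw] about the fixed x, y, z axes, in that order (R = Rz(yaw) Ry(pitch) Rx(roll)).
In Python, from station import get_state, grab_frame, calibration, job_done, find_in, mark_of, tip_reach gives the robot as it stands.
- The arm moves only by the shell command python3 -m handwheel 'ROWS' [OPENING] [FORCE]. ROWS is JSON, a list of rows, each an object with "delta_pos": the shift along the world's x, y, z in units of 30 mm (1.0 is 30 mm), a list of three; "dr": the turn, a rotation vector about the world's x, y, z in degrees, a list of three. In form: [{"delta_pos": [tx, ty, tz], "dr": [rx, ry, rz]}, ...]. A call has 1 to 10 rows; each row shifts and turns the commanded pose from where the row before left it; what a row does not reach is not made up. A row lasts 1/10 s, in which the tool goes at most 50 mm and 8.59 degrees, less where a joint would pass 70% of its speed; a pose out of reach is approached as far as the arm can. A call is refused whole if a number of a shift passes 1 or a number of a turn 8.59, either way. A call with a gripper value outside its range is refused whole. OPENING is the closure, from -1 (fully open) to 1 (shut), set as the call begins (- or left out, the last holds). The fingers move at their own pace and stop on an object; FORCE is the grip in N (left out, the last holds). Time passes only in rows, so rows that do not move let the fingers close. It gives the time, the measured TCP pose, the force, the opening and the grip force at its end, in the units of the state.
- get_state(): the state, without advancing time (a new reading comes with each control period).
- grab_frame(name): name is "scene" or "side" or "wrist"; returns the picture (480x640x3 uint8, red, green, blue); there is no depth.
- calibration(name): a dict with "fx", "fy", "cx", "cy" (pixels), "k1" (the pictures are not rectified: a ray, as slopes to the right and down, at radius r is drawn at 1 + k1 r^2 times it, then the intrinsics apply), "extrinsics" (4x4, takes a point from world to camera coordinates). Camera axes: x right, y down, z forward; pixel columns grow to the right and rows downward; lengths in m; the calibration is good to about 2 mm. A picture is of the moment at which its call begins: read the wrist's pose just before it. calibration takes no time and is no camera call; for the wrist camera it gives the pose at the moment of the call.
- job_done(): hands the job in; it is judged then, once.
Trained networks look in the newest picture that a camera, given by its name, has taken for a name from the list of things; names that differ only in an ending like _2 or _b are one class to them, and where a whole thing is asked for, a point or a joint stands for the part that bears it (a point fixed in the world has none). Each returns a list of dicts, best first, with "conf" (0 to 1); they miss things now and then, are a little off and sometimes report something else, mostly with a low value. They report only what shows in the picture. A call takes as long as a camera call. They do not tell look-alikes from the thing itself.
- find_in(camera, query): "location" ([column, row] in pixels, amid what is visible of it).
- mark_of(camera, query): "location" ([column, row] in pixels: a listed point, or the origin of a listed thing).
The state is a dict: "t": time; "q": joint angles; "qd": joint speeds; "joint_efforts": joint torques, N m; "eef_pos": TCP position; "ee_rot": TCP orientation; "force": force on the tool from outside, world axes, zero at the start; "moment": the same for the moment, N m; "width": finger opening in m; "gripper_force": force on a finger pad.
Only numpy, scipy, OpenCV 4.12 (cv2) and the standard library are available. Lean on these libraries where they do the work, as an engineer would, in place of code of your own. Each camera call takes 0.05 s, during which the arm holds its last target. There are 200 camera calls.

TASK

Push the orange slide carrier along its channel until it is fully home against the red stop, then turn the clamp's black knob clockwise until the rubber foot just touches the glass slide and give it another quarter turn, no more, so that the cover glass is pressed flat without cracking. Let go of everything and leave the other things on the bench alone.

Things in the scene. Friction and masses are not known exactly. Their poses are not given: they have to be found in the camera images.
- clamp: White slide clamp fixed to the bench. Origin on the bench top, right below the knob's axis. Bed 16 mm thick, x -150 to +70, y -60 to +90 mm. A channel along its x axis guides the carrier: two aluminium rails 43 mm apart, 9 mm high. A white column (36 x 32 mm, centre y +66) carries an arm over the channel (36 mm along x, y -22 to +82, z 85 to 105 mm) with the knob on top, the foot below.
- stop_face (a point): Middle of the face of the red stop (towards clamp -x) that closes the channel at its +x end: at clamp x +50, z 24 mm; the stop's top is at z 32 mm. The carrier's front edge meets it when fully home.
- knob (a joint): Turn of the black knob about its vertical axis, rad, 0 to 6.4; grows clockwise seen from above, which lowers the foot 24 mm a full turn. The wing's yaw is the clamp's yaw minus this value. Starts at 0 to 0.25. The knob keeps its height and stays where it is left. Turning takes a steady 0.17 N m; as the foot touches this steps up by 0.04 N m, then grows by 0.06 N m per rad (all about).
- knob_grip (a point): Point on the knob's axis at which to grip it, 135 mm above the bench. The wing is a black bar 52 mm long, 12 mm thick, 114 to 148 mm above the bench, free on all sides; below it a steel collar of radius 20 mm tops out at 110 mm. Site x runs along the wing, to the yellow mark. With the hand at rest, friction can hold any torque within its 0.17 N m either way: compare readings taken alike.
- foot_guide (a point): Point fixed on the underside of the arm, on the knob's axis, 85 mm above the bench; the sprung foot (rubber face 20 mm wide) hangs below it on a stem of unknown setting. It starts 1 to 10.5 mm above the glass and touches after 0.25 to 2.8 rad of turning. Its spring presses with about 10 N at touch, then nearly 4 N for each further mm (14 N a rad).
- carrier: Orange slide carrier lying loose in the channel, pulled out towards clamp -x by 22 to 45 mm; 0.18 kg. Plate 150 x 40 x 10 mm (x -100 to +50 mm of the origin) with a glass slide 76 x 26 mm, its top 12 mm above the underside. Origin on the underside below the slide's centre; x points to the stop. Fully home the origin is on the knob's axis, at clamp x 0, z 16 mm.
- tab_back (a point): Centre of the back (-x) face of the carrier's upright orange tab, at carrier x = -100 mm, 35 mm above the carrier's underside. The tab is 14 mm along x, 24 mm wide along y, and stands from 10 to 51 mm above the underside. Push here along +x.
- spare_carrier: Bystander: grey spare slide carrier of the same shape, lying on the bench.
- reagent: Bystander: small amber bottle, 42 mm across, 85 mm tall.
- stain_jar: Bystander: glass jar with a blue cap, 56 mm across, 70 mm tall.
- dish: Bystander: clear dish, 90 mm across, 16 mm tall.
- slide_box: Bystander: blue slide box 100 x 85 x 35 mm.
- counter_weight: Bystander: steel weight, 40 mm across, 30 mm tall.
- marker: Bystander: black marker pen, 134 mm long, lying.
Things that resemble listed ones, but are neither listed nor needed, are in the scene too. Several things have the shape of the carrier; the one meant has the colours described above.

How it is judged:
By the outcome, as a careful person would: the job done as asked, in the order asked, and still so for the second after the job is handed in, with the robot touching nothing.
It also fails if it takes over 72 s, if anything falls off the work surface, if the arm or the gripper's body presses on something with over 40 N, if the wrist force passes 120 N, or if a joint passes its speed limit or range.

## Working session

There is one attempt and no reset: what is moved stays moved. The work goes in short steps, Python scripts to look and compute and a shell command to move; the robot and the scene stay as the last step left them, time stands still between calls to the robot, and variables do not carry over. Pictures are saved under pics/ and viewed, at most 10 in all, crops included, and the job is handed in when it is done.

```bash
mkdir -p pics; ls; cat > h.py <<'E'
import numpy as np, cv2, json
from station import *
from scipy.spatial.transform import Rotation as R
def ray(c,uv):
    x=(uv[0]-c["cx"])/c["fx"]; y=(uv[1]-c["cy"])/c["fy"]
    rd=np.hypot(x,y); r=rd
    for _ in range(20): r=rd/(1+c["k1"]*r*r)
    s=r/rd if rd else 1
    E=np.array(c["extrinsics"]); d=E[:3,:3].T@np.array([x*s,y*s,1]); o=-E[:3,:3].T@E[:3,3]
    return o,d/np.linalg.norm(d)
def atz(c,uv,z):
    o,d=ray(c,uv); return o+d*(z-o[2])/d[2]
def tri(rs):
    A=0;b=0
    for o,d in rs:
        P=np.eye(3)-np.outer(d,d); A=A+P; b=b+P@o
    p=np.linalg.solve(A,b); return p,[np.linalg.norm((np.eye(3)-np.outer(d,d))@(p-o)) for o,d in rs]
def proj(c,p):
    E=np.array(c["extrinsics"]); q=E[:3,:3]@np.array(p)+E[:3,3]; x,y=q[:2]/q[2]; k=1+c["k1"]*(x*x+y*y)
    return [c["fx"]*x*k+c["cx"],c["fy"]*y*k+c["cy"]]
def save(im,n): cv2.imwrite("pics/"+n,im[...,::-1])
E
python3 - <<'E'
from h import *
s=get_state(); print(s["t"],s["eef_pos"],s["ee_rot"],s["force"],s["moment"],tip_reach if not callable(tip_reach) else tip_reach())
C={}
for n in ("scene","side"):
    im=grab_frame(n); save(im,n+"0.png"); C[n]=calibration(n)
    for q in ("clamp","stop_face","knob","knob_grip","foot_guide","carrier","tab_back"):
        print(n,q,[(np.round(d["location"],1).tolist(),round(d["conf"],2)) for d in mark_of(n,q)[:3]])
    print({k:np.round(v,3).tolist() for k,v in C[n].items()})
E
```

```text
pics
0.0 [ 0.28103606 -0.6132024   0.24461891] [ 3.13993657e+00 -1.55471816e-04 -2.71193548e+00] [-0.42488413  0.50983011 -0.46846802] [-0.00437758  0.01848419  0.01003822] 0.019
scene clamp [([372.2, 282.0], 0.75), ([369.4, 263.2], 0.61)]
scene stop_face [([378.5, 291.3], 0.78)]Traceback (most recent call last):
  File "<stdin>", line 7, in <module>
ValueError: it knows: carrier, clamp, counter_weight, dish, foot_guide, knob_grip, marker, reagent, slide_box, spare_carrier, stain_jar, stop_face, tab_back
```

```bash
python3 - <<'E'
from h import *
for n in ("scene","side"):
    im=grab_frame(n); save(im,n+"0.png"); c=calibration(n)
    for q in ("clamp","stop_face","knob_grip","foot_guide","carrier","tab_back"):
        print(n,q,[(np.round(d["location"],1).tolist(),round(d["conf"],2)) for d in mark_of(n,q)[:3]])
    E=np.array(c["extrinsics"]); print(-E[:3,:3].T@E[:3,3], c["fx"],c["k1"])
E
```

```text
scene clamp [([368.3, 280.3], 0.55), ([134.0, 379.4], 0.3)]
scene stop_face [([379.8, 289.0], 0.93)]
scene knob_grip [([371.5, 251.9], 0.62)]
scene foot_guide [([372.7, 263.4], 0.62)]
scene carrier [([263.3, 351.1], 0.93), ([357.5, 271.6], 0.91), ([340.7, 364.7], 0.91)]
scene tab_back [([389.2, 348.3], 0.84), ([294.8, 317.9], 0.78), ([331.2, 232.8], 0.62)]
[ 0.8534787  -0.43170131  0.96857966] 460.7667793180025 0.002270076552139251
side clamp [([284.6, 279.6], 0.56), ([348.8, 363.8], 0.45)]
side stop_face [([269.8, 266.9], 0.8), ([423.0, 194.1], 0.57)]
side knob_grip [([281.8, 241.4], 0.69)]
side foot_guide [([284.7, 259.8], 0.77), ([239.1, 315.7], 0.27)]
side carrier [([296.5, 279.0], 0.92), ([290.8, 223.2], 0.9), ([283.8, 244.8], 0.67)]
side tab_back [([330.5, 232.6], 0.92), ([264.1, 231.8], 0.83), ([326.0, 289.2], 0.61)]
[0.2091193  0.85495994 0.97441719] 483.59725412352225 0.007911830789637767
```

View pics/scene0.png

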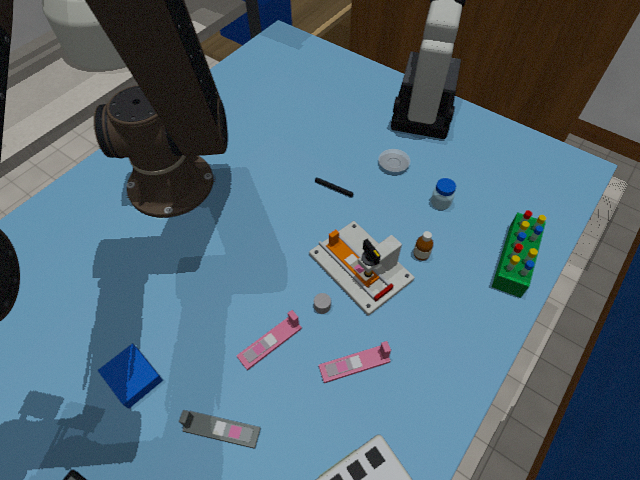

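View pics/side0.png

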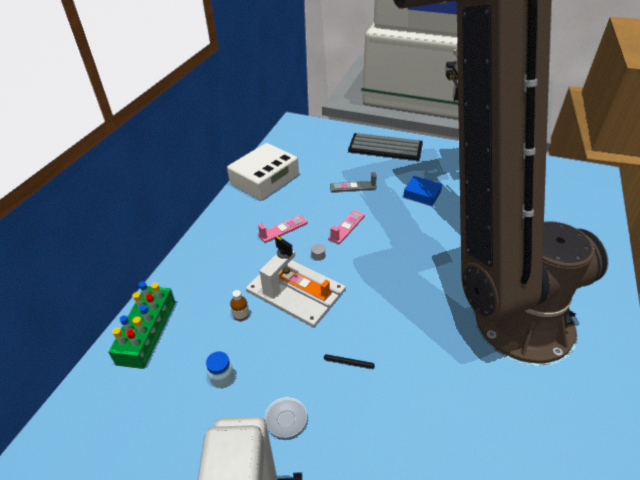

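The scene view shows the clamp at about (360,268), with the orange tab at (334,238), the knob at (371,251) and the red stop at (383,292). The side view shows the tab at (325,287) and the knob at (284,245). The pink and grey carriers are look-alikes.

```bash
python3 - <<'E'
from h import *
a,b=calibration("scene"),calibration("side")
for n,u,v in (("knob",(371.5,251.9),(281.8,241.4)),("foot",(372.7,263.4),(284.7,259.8)),("stop",(379.8,289),(269.8,266.9)),("tab_back",(331.2,232.8),(326,289.2)),("carrier",(357.5,271.6),(296.5,279))):
    print(n,*[np.round(x,4) for x in tri([ray(a,u),ray(b,v)])])
print("stop z24",atz(a,(379.8,289),.024),"tab z51",atz(a,(331.2,232.8),.051),"foot",atz(a,(372.7,263.4),.085))
c=calibration("wrist"); E=np.array(c["extrinsics"]); s=get_state()
T=R.from_euler("xyz",s["ee_rot"]).as_matrix()
print("cam in tool", T.T@(-E[:3,:3].T@E[:3,3]-s["eef_pos"]), "\n",T.T@E[:3,:3].T, c["fx"])
E
```

```text
knob [0.6149 0.0574 0.1385] [0.0001 0.0001]
foot [0.613  0.0654 0.0801] [0.0049 0.0049]
stop [0.6574 0.0516 0.0256] [0.0037 0.0037]
tab_back [0.4816 0.0983 0.0503] [0.0015 0.0015]
carrier [0.5816 0.0626 0.0148] [0.0019 0.0019]
stop z24 [0.6537537  0.05064876 0.024     ] tab z51 [0.48050563 0.09734419 0.051     ] foot [0.61868698 0.06487218 0.085     ]
cam in tool [ 0.07286263 -0.00083037 -0.13831942] 
 [[ 4.51997788e-04 -9.63252750e-01 -2.68596232e-01]
 [ 9.99999687e-01  6.09617645e-04 -5.03425625e-04]
 [ 6.48667120e-04 -2.68595920e-01  9.63252724e-01]] 411.5038494040445
```

```bash
python3 -m handwheel '[{"delta_pos":[0.245,1,0],"dr":[0,0,-1.65]},{"delta_pos":[0.245,1,0],"dr":[0,0,-1.65]},{"delta_pos":[0.245,1,0],"dr":[0,0,-1.65]},{"delta_pos":[0.245,1,0],"dr":[0,0,-1.65]},{"delta_pos":[0.245,1,0],"dr":[0,0,-1.65]},{"delta_pos":[0.245,1,0],"dr":[0,0,-1.65]},{"delta_pos":[0.245,1,0],"dr":[0,0,-1.65]},{"delta_pos":[0.245,1,0],"dr":[0,0,-1.65]}]' 1 10
python3 -m handwheel '[{"delta_pos":[0.245,1,0],"dr":[0,0,-1.65]},{"delta_pos":[0.245,1,0],"dr":[0,0,-1.65]},{"delta_pos":[0.245,1,0],"dr":[0,0,-1.65]},{"delta_pos":[0.245,1,0],"dr":[0,0,-1.65]},{"delta_pos":[0.245,1,0],"dr":[0,0,-1.65]},{"delta_pos":[0.245,1,0],"dr":[0,0,-1.65]},{"delta_pos":[0.245,1,0],"dr":[0,0,-1.65]},{"delta_pos":[0.245,1,0],"dr":[0,0,-1.65]}]'
python3 -m handwheel '[{"delta_pos":[0.245,1,0],"dr":[0,0,-1.65]},{"delta_pos":[0.245,1,0],"dr":[0,0,-1.65]},{"delta_pos":[0.245,1,0],"dr":[0,0,-1.65]},{"delta_pos":[0.245,1,0],"dr":[0,0,-1.65]},{"delta_pos":[0.245,1,0],"dr":[0,0,-1.65]},{"delta_pos":[0.245,1,0],"dr":[0,0,-1.65]},{"delta_pos":[0.245,1,0],"dr":[0,0,-1.65]},{"delta_pos":[0.245,1,0],"dr":[0,0,-1.65]},{"delta_pos":[0,0,0],"dr":[0,0,0]},{"delta_pos":[0,0,0],"dr":[0,0,0]}]'
python3 - <<'E'
from h import *
s=get_state(); print(s["t"],s["q"],s["eef_pos"],s["ee_rot"],s["width"])
c=calibration("wrist"); im=grab_frame("wrist"); save(im,"w1.png"); json.dump({k:np.array(v).tolist() for k,v in c.items()},open("c1.json","w"))
for q,z in (("stop_face",.024),("knob_grip",.135),("carrier",.016),("tab_back",.051),("foot_guide",.085)):
    print(q,[(np.round(d["location"],1).tolist(),round(d["conf"],2),np.round(atz(c,d["location"],z),4)) for d in mark_of("wrist",q)[:3]])
E
```

```text
t: 1.65
eef_pos: [0.3402, -0.3724, 0.2457]
ee_rot: [-3.141, 0.0, -2.943]
force: [0.0, 0.7, 0.7]
width: 0.0293
gripper_force: 0.0
t: 2.45
eef_pos: [0.399, -0.1324, 0.2459]
ee_rot: [3.141, 0.001, 3.109]
force: [1.1, 0.6, 0.7]
width: 0.0003
gripper_force: 0.0
t: 3.45
eef_pos: [0.4575, 0.1069, 0.2454]
ee_rot: [-3.141, -0.0, 2.882]
force: [0.5, -0.4, -0.2]
width: 0.0006
gripper_force: 0.0
3.45 [ 6.50026698e-01  1.48160491e-02 -4.21374142e-01 -4.20926203e-05
 -1.13505372e+00 -2.48055172e+00] [0.45753661 0.10692353 0.24541958] [-3.14126278e+00 -3.04903164e-04  2.88184614e+00] 0.0006192294294554976
stop_face []
knob_grip []
carrier []
tab_back [([310.5, 246.6], 0.64, array([0.4837, 0.0952, 0.051 ])), ([111.7, 353.8], 0.62, array([ 0.5372, -0.1115,  0.051 ]))]
foot_guide [([311.5, 401.5], 0.66, array([0.6082, 0.063 , 0.085 ]))]
```

View pics/w1.png

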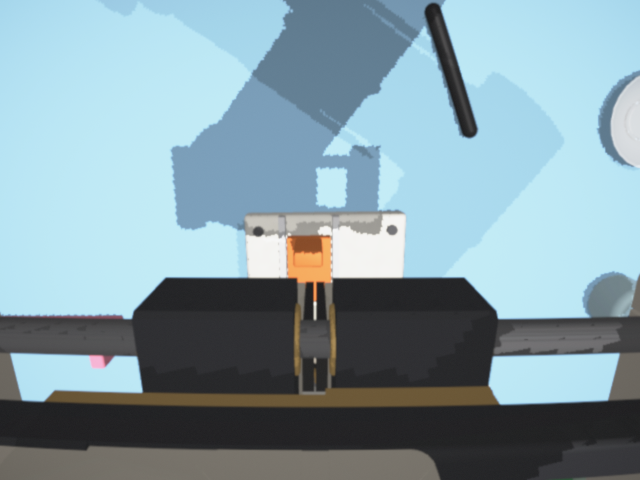

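The wrist view shows the bed's back corners at about (246,213) and (404,212), and the orange tab at about (309,250). The gripper hides everything further in.

```bash
python3 - <<'E'
from h import *
c=json.load(open("c1.json")); im=cv2.imread("pics/w1.png")
L=atz(c,(246,214),.016); Rr=atz(c,(404.5,213),.016); d=Rr-L
print(L,Rr,np.linalg.norm(d),"yaw",np.degrees(np.arctan2(-d[0],d[1])))
yaw=np.arctan2(-d[0],d[1]); ex=np.array([np.cos(yaw),np.sin(yaw),0]); ey=np.array([-ex[1],ex[0],0])
O=(L+60*ey*.001*1+Rr-.09*ey)/2+.15*ex; print("clamp origin est",O)
K=np.array([.6149,.0574,0])
print("knob in clamp",(K-O)@ex,(K-O)@ey)
hsv=cv2.cvtColor(im,cv2.COLOR_BGR2HSV); m=cv2.inRange(hsv,(5,150,100),(20,255,255)); ys,xs=np.nonzero(m[:275]); print(xs.min(),xs.max(),ys.min(),ys.max())
for uv in ((288,236),(331,236),(310,236)):
    for z in (.026,.067): 
        p=atz(c,uv,z); print(uv,z,p,(p-O)@ex,(p-O)@ey)
save(cv2.resize(im[200:290,240:410,::-1],None,fx=4,fy=4),"w1c.png")
E
```

```text
[0.44858374 0.04317469 0.016     ] [0.48484525 0.18364285 0.016     ] 0.14507308508462471 yaw -14.474753095146312
clamp origin est [0.60820387 0.0613919  0.016     ]
knob in clamp 0.007481364824488268 -0.0021914650805882896
288 329 236 274
(288, 236) 0.026 [0.47605599 0.07601203 0.026     ] -0.13160758241282927 -0.018874746680751064
(288, 236) 0.067 [0.46591191 0.08155613 0.067     ] -0.1428154365009748 -0.016042176825426392
(331, 236) 0.026 [0.48599597 0.11348562 0.026     ] -0.1313497710162839 0.019893876785703816
(331, 236) 0.067 [0.47471277 0.11473528 0.067     ] -0.14258717002358665 0.018283602525139664
(310, 236) 0.026 [0.48114259 0.09518717 0.026     ] -0.13147533493508104 0.0009631402241733814
(310, 236) 0.067 [0.47041558 0.09853382 0.067     ] -0.1426983444472737 0.0015223087764192076
```

View pics/w1c.png

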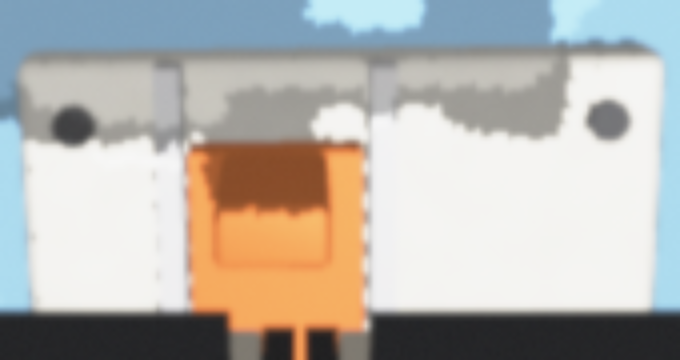

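```bash
python3 -m handwheel '[{"delta_pos":[-0.05,-0.19,-0.9],"dr":[0,0,0]},{"delta_pos":[0,0,-0.95],"dr":[0,0,0]},{"delta_pos":[0,0,-0.95],"dr":[0,0,0]},{"delta_pos":[0,0,-0.95],"dr":[0,0,0]},{"delta_pos":[0,0,-0.95],"dr":[0,0,0]},{"delta_pos":[0,0,-0.95],"dr":[0,0,0]},{"delta_pos":[0,0,-0.8],"dr":[0,0,0]},{"delta_pos":[0,0,0],"dr":[0,0,0]}]'
python3 -m handwheel '[{"delta_pos":[0.129,-0.034,0],"dr":[0,0,0]},{"delta_pos":[0.129,-0.034,0],"dr":[0,0,0]},{"delta_pos":[0.129,-0.034,0],"dr":[0,0,0]},{"delta_pos":[0.129,-0.034,0],"dr":[0,0,0]},{"delta_pos":[0.129,-0.034,0],"dr":[0,0,0]},{"delta_pos":[0.129,-0.034,0],"dr":[0,0,0]},{"delta_pos":[0.129,-0.034,0],"dr":[0,0,0]}]'
python3 -c "
from h import *
s=get_state();print(s['force'],s['moment']);save(grab_frame('wrist'),'w2.png')"
```

```text
t: 4.55
eef_pos: [0.4544, 0.0991, 0.0496]
ee_rot: [-3.137, -0.004, 2.879]
force: [-0.2, -0.5, 0.9]
width: 0.0005
gripper_force: 0.0
t: 5.25
eef_pos: [0.4834, 0.0934, 0.0521]
ee_rot: [-3.142, -0.0, 2.88]
force: [-1.8, -0.3, 2.0]
width: 0.0007
gripper_force: 1.0
[-1.77111499 -0.32636587  2.02260094] [0.1963864  0.62769111 0.03148533]
```

View pics/w2.png

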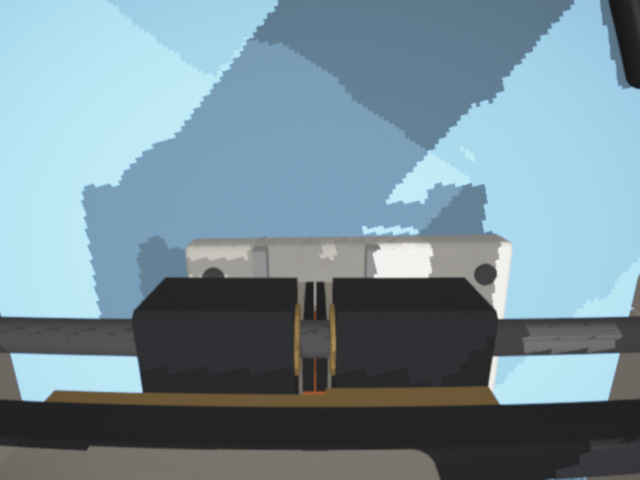

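The wrist view shows the fingers centred in the channel (rails at about 268 and 365, fingers at 315), with contact on the tab. I'll push on gently and watch the force.

```bash
python3 -m handwheel '[{"delta_pos":[0.097,-0.0255,0],"dr":[0,0,0]},{"delta_pos":[0.097,-0.0255,0],"dr":[0,0,0]},{"delta_pos":[0.097,-0.0255,0],"dr":[0,0,0]},{"delta_pos":[0.097,-0.0255,0],"dr":[0,0,0]}]'
python3 -m handwheel '[{"delta_pos":[0.065,-0.017,0],"dr":[0,0,0]},{"delta_pos":[0.065,-0.017,0],"dr":[0,0,0]}]'
python3 -m handwheel '[{"delta_pos":[0.065,-0.017,0],"dr":[0,0,0]}]'
python3 -m handwheel '[{"delta_pos":[0.065,-0.017,0],"dr":[0,0,0]}]'
```

```text
t: 5.7
eef_pos: [0.4951, 0.0904, 0.052]
ee_rot: [-3.142, -0.0, 2.88]
force: [-1.4, 0.3, -0.7]
width: 0.0006
gripper_force: 0.6
t: 5.9
eef_pos: [0.4989, 0.0894, 0.052]
ee_rot: [-3.142, -0.0, 2.88]
force: [-0.6, 0.0, -0.7]
width: 0.0006
gripper_force: 0.5
t: 6.0
eef_pos: [0.5008, 0.0889, 0.052]
ee_rot: [-3.142, -0.0, 2.88]
force: [-0.5, -0.2, -1.4]
width: 0.0005
gripper_force: 0.4
t: 6.1
eef_pos: [0.5015, 0.0884, 0.0519]
ee_rot: [-3.141, -0.002, 2.88]
force: [-16.9, 10.4, 12.9]
width: 0.0006
gripper_force: 9.5
```

```bash
python3 -m handwheel '[{"delta_pos":[0.02,-0.005,0],"dr":[0,0,0]},{"delta_pos":[0,0,0],"dr":[0,0,0]},{"delta_pos":[0,0,0],"dr":[0,0,0]}]'
python3 - <<'E'
from h import *
C={}
for n in ("scene","side"):
    im=grab_frame(n); C[n]=calibration(n)
    x,y=(372,262) if n=="scene" else (288,272)
    save(cv2.resize(im[y-45:y+45,x-60:x+60],None,fx=3.3,fy=3.3,interpolation=2),n+"2.png")
a=cv2.imread("pics/scene2.png");b=cv2.imread("pics/side2.png");cv2.imwrite("pics/both2.png",np.hstack([a,b]))
E
```

```text
t: 6.4
eef_pos: [0.5014, 0.0884, 0.0519]
ee_rot: [-3.141, -0.003, 2.88]
force: [-11.6, 7.0, 7.2]
width: 0.0007
gripper_force: 6.4
```

View pics/both2.png

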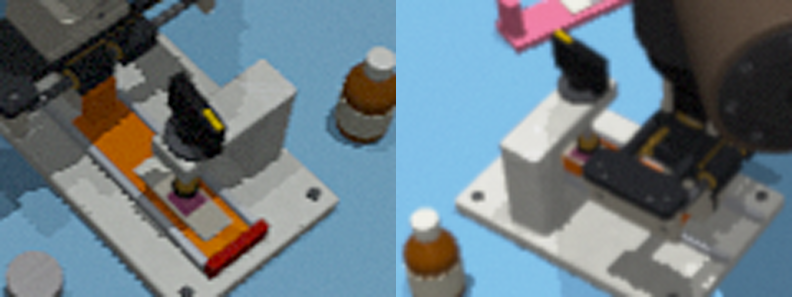

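The scene crop shows the orange plate's front edge meeting the red stop, with TCP clamp x about -0.110 as expected, so the carrier is home. The wing's yellow mark points to clamp +x. Next I'll retreat and turn towards the knob.

```bash
python3 -m handwheel '[{"delta_pos":[-0.25,0.065,0],"dr":[0,0,0]},{"delta_pos":[-0.25,0.065,0],"dr":[0,0,0]},{"delta_pos":[0,0,1],"dr":[0,0,0]},{"delta_pos":[0,0,1],"dr":[0,0,0]},{"delta_pos":[0,0,1],"dr":[0,0,8.5]},{"delta_pos":[0,0,1],"dr":[0,0,8.5]},{"delta_pos":[0,0,1],"dr":[0,0,8.5]},{"delta_pos":[0,0,1],"dr":[0,0,8.5]},{"delta_pos":[0,0,0.9],"dr":[0,0,8.5]},{"delta_pos":[0.2,-0.05,0],"dr":[0,0,8.5]}]'
python3 -m handwheel '[{"delta_pos":[0.3,-0.08,0],"dr":[0,0,8.5]},{"delta_pos":[0.3,-0.08,0],"dr":[0,0,8.5]},{"delta_pos":[0.3,-0.08,0],"dr":[0,0,8.5]},{"delta_pos":[0.3,-0.08,0],"dr":[0,0,8.5]},{"delta_pos":[0.3,-0.08,0],"dr":[0,0,8.5]},{"delta_pos":[0.3,-0.08,0],"dr":[0,0,8.5]},{"delta_pos":[0.3,-0.08,0],"dr":[0,0,8.5]},{"delta_pos":[0.3,-0.08,0],"dr":[0,0,8.5]},{"delta_pos":[0.3,-0.08,0],"dr":[0,0,8.5]},{"delta_pos":[0.2,-0.05,0],"dr":[0,0,8.5]}]' -1
python3 -m handwheel '[{"delta_pos":[0,0,0],"dr":[0,0,8.5]},{"delta_pos":[0,0,0],"dr":[0,0,8.5]},{"delta_pos":[0,0,0],"dr":[0,0,8.5]},{"delta_pos":[0,0,0],"dr":[0,0,8.5]},{"delta_pos":[0,0,0],"dr":[0,0,0]},{"delta_pos":[0,0,0],"dr":[0,0,0]}]'
python3 - <<'E'
from h import *
s=get_state(); print(s["t"],s["q"],s["eef_pos"],s["ee_rot"],s["width"],s["moment"])
c=calibration("wrist"); im=grab_frame("wrist"); save(im,"w3.png"); json.dump({k:np.array(v).tolist() for k,v in c.items()},open("c3.json","w"))
for q,z in (("knob_grip",.135),("stop_face",.024)):
    print(q,[(np.round(d["location"],1).tolist(),round(d["conf"],2),np.round(atz(c,d["location"],z),4)) for d in mark_of("wrist",q)[:3]])
E
```

```text
t: 7.5
eef_pos: [0.4956, 0.0913, 0.2634]
ee_rot: [-3.14, 0.007, -2.506]
force: [0.4, -0.2, -1.2]
width: 0.0004
gripper_force: 0.0
t: 8.5
eef_pos: [0.5815, 0.0675, 0.2588]
ee_rot: [-3.142, -0.0, -1.023]
force: [-0.2, 0.2, 0.2]
width: 0.0753
gripper_force: 0.0
t: 9.1
eef_pos: [0.5811, 0.0676, 0.259]
ee_rot: [3.142, -0.0, -0.44]
force: [0.3, -0.7, -0.2]
width: 0.0876
gripper_force: 0.0
9.1 [ 4.49940907e-01  2.03068440e-01 -1.72360114e-01  1.61439369e-04
 -1.19527725e+00  6.80461218e-01] [0.58111516 0.06760917 0.25903755] [ 3.14156852e+00 -1.73695530e-04 -4.40334998e-01] 0.08764656789891032 [-0.03029667  0.18140849  0.00909636]
knob_grip [([303.5, 193.9], 0.75, array([0.6098, 0.0607, 0.135 ]))]
stop_face [([291.6, 117.5], 0.67, array([0.66  , 0.0515, 0.024 ]))]
```

View pics/w3.png

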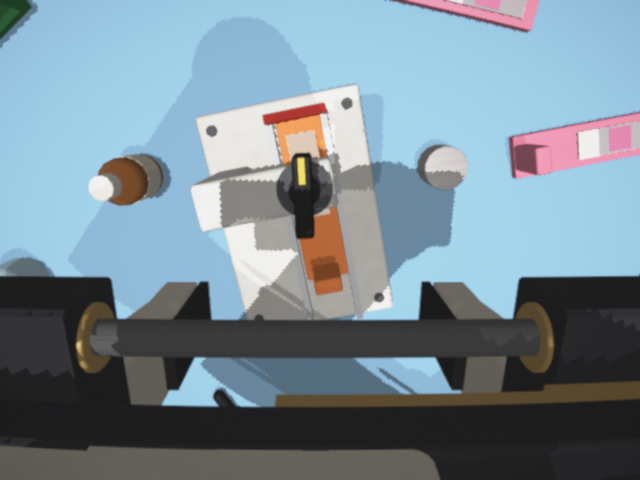

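The wrist view looks down on the knob. The wing runs from about (302,155) to (305,236), with the yellow mark up and its centre near (303,194). The carrier's front is at the red stop (295,115), and there is space around the knob for the fingers.

```bash
python3 - <<'E'
from h import *
c=json.load(open("c3.json")); im=cv2.imread("pics/w3.png")
m=(im.max(2)<45)[140:245,285:325]; ys,xs=np.nonzero(m)
rows=[(r+140,285+np.nonzero(m[r])[0].min(),285+np.nonzero(m[r])[0].max()) for r in range(14,100,6) if m[r].any()]
print(rows)
a=atz(c,(302.5,156),.148);b=atz(c,(305.5,237),.148); d=a-b
print(a,b,(a+b)/2,np.linalg.norm(d),np.degrees(np.arctan2(d[1],d[0])))
for uv in ((264,119),(326,105)): print(atz(c,uv,.032))
E
```

```text
[(154, np.int64(298), np.int64(308)), (160, np.int64(309), np.int64(310)), (166, np.int64(309), np.int64(311)), (172, np.int64(309), np.int64(311)), (178, np.int64(310), np.int64(314)), (184, np.int64(293), np.int64(318)), (190, np.int64(290), np.int64(319)), (196, np.int64(289), np.int64(318)), (202, np.int64(292), np.int64(315)), (208, np.int64(294), np.int64(313)), (214, np.int64(295), np.int64(312)), (220, np.int64(296), np.int64(312)), (226, np.int64(296), np.int64(312)), (232, np.int64(297), np.int64(312))]
[0.63250276 0.05016468 0.148     ] [0.58644724 0.07016977 0.148     ] [0.609475   0.06016722 0.148     ] 0.050212698271122784 -23.47863217688896
[0.668747   0.07313002 0.032     ]
[0.65651149 0.02015597 0.032     ]
```

```bash
python3 -m handwheel '[{"delta_pos":[0.48,-0.12,0],"dr":[0,0,1]},{"delta_pos":[0.47,-0.12,-0.2],"dr":[0,0,0.7]},{"delta_pos":[0,0,-0.8],"dr":[0,0,0]},{"delta_pos":[0,0,-0.8],"dr":[0,0,0]},{"delta_pos":[0,0,-0.8],"dr":[0,0,0]},{"delta_pos":[0,0,-0.8],"dr":[0,0,0]},{"delta_pos":[0,0,-0.7],"dr":[0,0,0]},{"delta_pos":[0,0,0],"dr":[0,0,0]},{"delta_pos":[0,0,0],"dr":[0,0,0]}]'
python3 -m handwheel '[{"delta_pos":[0,0,0],"dr":[0,0,0]},{"delta_pos":[0,0,0],"dr":[0,0,0]},{"delta_pos":[0,0,0],"dr":[0,0,0]},{"delta_pos":[0,0,0],"dr":[0,0,0]},{"delta_pos":[0,0,0],"dr":[0,0,0]},{"delta_pos":[0,0,0],"dr":[0,0,0]},{"delta_pos":[0,0,0],"dr":[0,0,0]},{"delta_pos":[0,0,0],"dr":[0,0,0]},{"delta_pos":[0,0,0],"dr":[0,0,0]},{"delta_pos":[0,0,0],"dr":[0,0,0]}]' 1 30
python3 -c "
from h import *
s=get_state();print(s['q'],s['eef_pos'],s['ee_rot'],s['force'],s['moment'],s['width'],s['gripper_force'])"
```

```text
t: 10.15
eef_pos: [0.6101, 0.0602, 0.1359]
ee_rot: [3.141, 0.0, -0.407]
force: [-0.2, 0.5, 1.0]
width: 0.0875
gripper_force: 0.0
t: 11.15
eef_pos: [0.6105, 0.0618, 0.1361]
ee_rot: [-3.139, -0.001, -0.406]
force: [1.5, 5.2, -1.9]
width: 0.0194
gripper_force: 30.0
[ 0.41807613  0.34735718 -0.27196779 -0.00141652 -0.94906826  0.74750928] [0.61048532 0.06179478 0.13609574] [-3.13904649e+00 -7.87423380e-04 -4.06035581e-01] [ 1.4550077   5.2470895  -1.91202146] [ 2.00947802 -0.28438623  0.07473592] 0.019368675834465908 30.00111848115921
```

```bash
python3 - <<'E'
from h import *
out=[]
for n in ("scene","side","wrist"):
    im=grab_frame(n); c=calibration(n); x,y=map(int,proj(c,(.61,.061,.125))) ; y=min(max(y,45),430); print(x,y)
    out.append(cv2.resize(im[y-40:y+50,x-40:x+40],(265,298),interpolation=2))
save(np.hstack(out),"g1.png")
E
```

```text
369 253
283 246
314 312
```

View pics/g1.png

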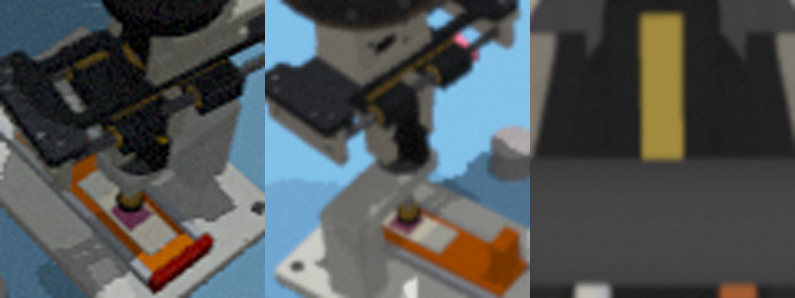

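```bash
python3 -m handwheel '[{"delta_pos":[0,0,0],"dr":[0,0,0]},{"delta_pos":[0,0,0],"dr":[0,0,0]},{"delta_pos":[0.02,0.06,0.15],"dr":[0,0,0]},{"delta_pos":[0,0,0],"dr":[0,0,0]}]' 0.3 30
python3 -c "
from h import *
s=get_state();print(s['force'],s['moment'],s['width'])"
python3 -m handwheel '[{"delta_pos":[0,0,0],"dr":[0,0,0]},{"delta_pos":[0,0,0],"dr":[0,0,0]},{"delta_pos":[0,0,0],"dr":[0,0,0]},{"delta_pos":[0,0,0],"dr":[0,0,0]},{"delta_pos":[0,0,0],"dr":[0,0,0]},{"delta_pos":[0,0,0],"dr":[0,0,0]}]' 1 30
python3 -c "
from h import *
s=get_state();print(s['force'],s['moment'],s['width'],s['gripper_force'])"
```

```text
t: 11.7
eef_pos: [0.6108, 0.0622, 0.1413]
ee_rot: [-3.141, -0.001, -0.406]
force: [-0.1, 0.3, 1.0]
width: 0.0305
gripper_force: 0.0
[-0.06399467  0.27306466  1.03068977] [-0.10418727  0.10435202 -0.00205171] 0.030547806217559717
t: 12.3
eef_pos: [0.6103, 0.0621, 0.1405]
ee_rot: [3.141, 0.0, -0.406]
force: [0.1, 0.3, 0.2]
width: 0.0117
gripper_force: 30.0
[0.10474622 0.31744145 0.21472902] [-0.26738766  0.22184179  0.18416616] 0.011745578829374475 29.97589409351349
```

Now the grip is 11.7 mm wide, on the wing itself with almost no side force (the first try caught the hub). I'll turn clockwise in equal steps and read the moment after each.

```bash
cat > m.py <<'E'
from station import get_state; import numpy as np
s=get_state(); l="%.2f yaw %.2f mz %.4f F %s M %s w %.4f q6 %.2f"%(s["t"],np.degrees(s["ee_rot"][2]),s["moment"][2],np.round(s["force"],1),np.round(s["moment"][:2],2),s["width"],s["q"][5])
print(l); open("log.txt","a").write(l+"\n")
E
python3 -m handwheel '[{"delta_pos":[0,0,0],"dr":[0,0,-4]}]' - 40 >/dev/null; python3 m.py
python3 -m handwheel '[{"delta_pos":[0,0,0],"dr":[0,0,-4]}]' >/dev/null; python3 m.py
python3 -m handwheel '[{"delta_pos":[0,0,0],"dr":[0,0,-4]}]' >/dev/null; python3 m.py
python3 -m handwheel '[{"delta_pos":[0,0,0],"dr":[0,0,-4]}]' >/dev/null; python3 m.py
python3 -m handwheel '[{"delta_pos":[0,0,0],"dr":[0,0,-4]}]' >/dev/null; python3 m.py
python3 -m handwheel '[{"delta_pos":[0,0,0],"dr":[0,0,-4]}]' >/dev/null; python3 m.py
python3 -m handwheel '[{"delta_pos":[0,0,0],"dr":[0,0,-4]}]' >/dev/null; python3 m.py
python3 -m handwheel '[{"delta_pos":[0,0,0],"dr":[0,0,-4]}]' >/dev/null; python3 m.py
python3 -m handwheel '[{"delta_pos":[0,0,0],"dr":[0,0,-4]}]' >/dev/null; python3 m.py
python3 -m handwheel '[{"delta_pos":[0,0,0],"dr":[0,0,-4]}]' >/dev/null; python3 m.py
```

```text
12.40 yaw -27.29 mz 0.1694 F [ 0.1 -1.3  0.7] M [-0.45  0.24] w 0.0114 q6 0.67
12.50 yaw -31.42 mz 0.1972 F [ 0.  -0.5  0.2] M [-0.51  0.24] w 0.0119 q6 0.60
12.60 yaw -35.43 mz 0.1035 F [ 0.1 -0.9  0.6] M [-0.52  0.3 ] w 0.0117 q6 0.53
12.70 yaw -39.43 mz 0.2020 F [ 0.  -0.7  0.9] M [-0.6   0.38] w 0.0119 q6 0.46
12.80 yaw -43.44 mz 0.1756 F [-0.8 -1.9 -0.4] M [-0.63  0.39] w 0.0116 q6 0.39
12.90 yaw -47.44 mz 0.1620 F [-1.2 -1.   0.9] M [-0.7   0.44] w 0.0116 q6 0.32
13.00 yaw -51.44 mz 0.2040 F [-2.  -1.2  0.8] M [-0.71  0.49] w 0.0118 q6 0.25
13.10 yaw -55.44 mz 0.1531 F [-1.  -1.5  1.1] M [-0.74  0.57] w 0.0116 q6 0.18
13.20 yaw -59.44 mz 0.1911 F [-1.9 -2.4  1.6] M [-0.73  0.67] w 0.0121 q6 0.11
13.30 yaw -63.44 mz 0.1804 F [-2.1 -2.9  1.4] M [-0.75  0.67] w 0.0118 q6 0.04
```

```bash

python3 -m handwheel '[{"delta_pos":[0,0,0],"dr":[0,0,-2]}]' >/dev/null; python3 m.py
python3 -m handwheel '[{"delta_pos":[0,0,0],"dr":[0,0,-2]}]' >/dev/null; python3 m.py
python3 -m handwheel '[{"delta_pos":[0,0,0],"dr":[0,0,-2]}]' >/dev/null; python3 m.py
python3 -m handwheel '[{"delta_pos":[0,0,0],"dr":[0,0,-2]}]' >/dev/null; python3 m.py
python3 -m handwheel '[{"delta_pos":[0,0,0],"dr":[0,0,-2]}]' >/dev/null; python3 m.py
python3 -m handwheel '[{"delta_pos":[0,0,0],"dr":[0,0,-2]}]' >/dev/null; python3 m.py
python3 -m handwheel '[{"delta_pos":[0,0,0],"dr":[0,0,-2]}]' >/dev/null; python3 m.py
python3 -m handwheel '[{"delta_pos":[0,0,0],"dr":[0,0,-2]}]' >/dev/null; python3 m.py
python3 -m handwheel '[{"delta_pos":[0,0,0],"dr":[0,0,-2]}]' >/dev/null; python3 m.py
python3 -m handwheel '[{"delta_pos":[0,0,0],"dr":[0,0,-2]}]' >/dev/null; python3 m.py
python3 -m handwheel '[{"delta_pos":[0,0,0],"dr":[0,0,-2]}]' >/dev/null; python3 m.py
python3 -m handwheel '[{"delta_pos":[0,0,0],"dr":[0,0,-2]}]' >/dev/null; python3 m.py
python3 -m handwheel '[{"delta_pos":[0,0,0],"dr":[0,0,-2]}]' >/dev/null; python3 m.py
python3 -m handwheel '[{"delta_pos":[0,0,0],"dr":[0,0,-2]}]' >/dev/null; python3 m.py
python3 -m handwheel '[{"delta_pos":[0,0,0],"dr":[0,0,-2]}]' >/dev/null; python3 m.py
python3 -m handwheel '[{"delta_pos":[0,0,0],"dr":[0,0,-2]}]' >/dev/null; python3 m.py
```

```text
13.40 yaw -65.43 mz 0.1967 F [-2.2 -1.5  0.9] M [-0.72  0.67] w 0.0116 q6 0.01
13.50 yaw -67.37 mz 0.1615 F [-2.5 -1.6  1.5] M [-0.72  0.75] w 0.0119 q6 -0.02
13.60 yaw -69.36 mz 0.1349 F [-1.5 -1.2  1.9] M [-0.72  0.8 ] w 0.0118 q6 -0.06
13.70 yaw -71.36 mz 0.1612 F [-1.9 -1.8  2.4] M [-0.73  0.82] w 0.0119 q6 -0.09
13.80 yaw -73.36 mz 0.1799 F [-1.7 -1.5  0.6] M [-0.79  0.79] w 0.0115 q6 -0.13
13.90 yaw -75.36 mz 0.1555 F [-1.8 -1.9  2.9] M [-0.76  0.89] w 0.0115 q6 -0.16
14.00 yaw -77.36 mz 0.2022 F [-1.6 -2.2  2.5] M [-0.76  0.95] w 0.0119 q6 -0.20
14.10 yaw -79.36 mz 0.1949 F [-1.8 -1.5  2.1] M [-0.7   0.93] w 0.0118 q6 -0.23
14.20 yaw -81.36 mz 0.1352 F [-2.7 -1.9  2.1] M [-0.73  1.01] w 0.0116 q6 -0.27
14.30 yaw -83.36 mz 0.1651 F [-2.8 -1.5  1.6] M [-0.68  1.09] w 0.0118 q6 -0.30
14.40 yaw -85.36 mz 0.1373 F [-3.6 -2.4  2.6] M [-0.66  1.12] w 0.0119 q6 -0.34
14.50 yaw -87.36 mz 0.1108 F [-3.1 -1.7  2.8] M [-0.63  1.2 ] w 0.0119 q6 -0.37
14.60 yaw -89.36 mz 0.1733 F [-2.  -1.7  2.9] M [-0.65  1.18] w 0.0117 q6 -0.41
14.70 yaw -91.36 mz 0.2173 F [-3.4 -2.3  3. ] M [-0.62  1.26] w 0.0115 q6 -0.44
14.80 yaw -93.37 mz 0.1339 F [-3.3 -2.6  2.9] M [-0.61  1.3 ] w 0.0117 q6 -0.48
14.90 yaw -95.36 mz 0.2067 F [-3.4 -2.1  3.5] M [-0.59  1.36] w 0.0120 q6 -0.51
```

```bash

python3 -m handwheel '[{"delta_pos":[0,0,0],"dr":[0,0,-2]}]' >/dev/null; python3 m.py
python3 -m handwheel '[{"delta_pos":[0,0,0],"dr":[0,0,-2]}]' >/dev/null; python3 m.py
python3 -m handwheel '[{"delta_pos":[0,0,0],"dr":[0,0,-2]}]' >/dev/null; python3 m.py
python3 -m handwheel '[{"delta_pos":[0,0,0],"dr":[0,0,-2]}]' >/dev/null; python3 m.py
python3 -m handwheel '[{"delta_pos":[0,0,0],"dr":[0,0,-2]}]' >/dev/null; python3 m.py
python3 -m handwheel '[{"delta_pos":[0,0,0],"dr":[0,0,-2]}]' >/dev/null; python3 m.py
python3 -m handwheel '[{"delta_pos":[0,0,0],"dr":[0,0,-2]}]' >/dev/null; python3 m.py
python3 -m handwheel '[{"delta_pos":[0,0,0],"dr":[0,0,-2]}]' >/dev/null; python3 m.py
python3 -m handwheel '[{"delta_pos":[0,0,0],"dr":[0,0,-2]}]' >/dev/null; python3 m.py
python3 -m handwheel '[{"delta_pos":[0,0,0],"dr":[0,0,-2]}]' >/dev/null; python3 m.py
python3 -m handwheel '[{"delta_pos":[0,0,0],"dr":[0,0,-2]}]' >/dev/null; python3 m.py
python3 -m handwheel '[{"delta_pos":[0,0,0],"dr":[0,0,-2]}]' >/dev/null; python3 m.py
python3 -m handwheel '[{"delta_pos":[0,0,0],"dr":[0,0,-2]}]' >/dev/null; python3 m.py
python3 -m handwheel '[{"delta_pos":[0,0,0],"dr":[0,0,-2]}]' >/dev/null; python3 m.py
python3 -m handwheel '[{"delta_pos":[0,0,0],"dr":[0,0,-2]}]' >/dev/null; python3 m.py
python3 -m handwheel '[{"delta_pos":[0,0,0],"dr":[0,0,-2]}]' >/dev/null; python3 m.py
python3 -m handwheel '[{"delta_pos":[0,0,0],"dr":[0,0,-2]}]' >/dev/null; python3 m.py
python3 -m handwheel '[{"delta_pos":[0,0,0],"dr":[0,0,-2]}]' >/dev/null; python3 m.py
```

```text
15.00 yaw -97.36 mz 0.1789 F [-4.3 -1.3  3.3] M [-0.55  1.39] w 0.0118 q6 -0.55
15.10 yaw -99.36 mz 0.1443 F [-2.8 -1.8  2.4] M [-0.6  1.4] w 0.0121 q6 -0.58
15.20 yaw -101.36 mz 0.1863 F [-4.8 -1.7  2.4] M [-0.5   1.47] w 0.0119 q6 -0.62
15.30 yaw -103.36 mz 0.1907 F [-3.5 -0.6  3.6] M [-0.53  1.52] w 0.0120 q6 -0.65
15.40 yaw -105.36 mz 0.2208 F [-4.6 -1.5  3.5] M [-0.45  1.56] w 0.0118 q6 -0.69
15.50 yaw -107.36 mz 0.1571 F [-4.1 -1.   3. ] M [-0.38  1.66] w 0.0116 q6 -0.72
15.60 yaw -109.36 mz 0.1323 F [-5.  -0.8  2. ] M [-0.39  1.69] w 0.0119 q6 -0.76
15.70 yaw -111.36 mz 0.1739 F [-4.9 -2.7  3.4] M [-0.42  1.74] w 0.0117 q6 -0.79
15.80 yaw -113.36 mz 0.1879 F [-5.2 -1.2  3.7] M [-0.33  1.79] w 0.0119 q6 -0.83
15.90 yaw -115.36 mz 0.1981 F [-5.  -1.3  4.2] M [-0.32  1.8 ] w 0.0117 q6 -0.86
16.00 yaw -117.36 mz 0.1650 F [-6.1 -0.2  4.5] M [-0.26  1.84] w 0.0116 q6 -0.90
16.10 yaw -119.36 mz 0.1865 F [-5.2 -0.8  3.5] M [-0.19  1.94] w 0.0117 q6 -0.93
16.20 yaw -121.36 mz 0.1887 F [-5.8 -1.9  3.8] M [-0.2   1.92] w 0.0120 q6 -0.97
16.30 yaw -123.36 mz 0.1046 F [-5.4 -1.4  4.7] M [-0.16  1.95] w 0.0112 q6 -1.00
16.40 yaw -125.36 mz 0.2212 F [-5.9 -0.   5. ] M [-0.12  2.03] w 0.0117 q6 -1.04
16.50 yaw -127.36 mz 0.1565 F [-6.2 -0.3  4.7] M [-0.05  2.06] w 0.0123 q6 -1.07
16.60 yaw -129.36 mz 0.1774 F [-6.5 -0.6  5. ] M [-0.08  2.14] w 0.0117 q6 -1.11
16.70 yaw -131.36 mz 0.1571 F [-4.9  0.1  4.3] M [0.05 2.15] w 0.0122 q6 -1.14
```

No touch yet, with the torque steady at about 0.17. The last joint would run out of range, so I'll regrasp with a half turn now and centre the hand a little better.

```bash

python3 -m handwheel '[{"delta_pos":[0,0,0],"dr":[0,0,0]},{"delta_pos":[0,0,0],"dr":[0,0,0]},{"delta_pos":[0,0,0],"dr":[0,0,0]},{"delta_pos":[-0.05,0,0],"dr":[0,0,0]},{"delta_pos":[0,0,0],"dr":[0,0,0]},{"delta_pos":[0,0,0],"dr":[0,0,0]},{"delta_pos":[0,0,0],"dr":[0,0,0]},{"delta_pos":[0,0,0],"dr":[0,0,0]}]' -1; python3 m.py
```

```text
t: 17.5
eef_pos: [0.6089, 0.0622, 0.1405]
ee_rot: [3.142, -0.0, -2.291]
force: [0.7, -0.1, -0.7]
width: 0.0702
gripper_force: 0.0
17.50 yaw -131.27 mz -0.0061 F [ 0.7 -0.1 -0.7] M [-0.01  0.01] w 0.0702 q6 -1.14
```

```bash

python3 -m handwheel '[{"delta_pos":[0,0,0],"dr":[0,0,0]},{"delta_pos":[0,0,0],"dr":[0,0,8]},{"delta_pos":[0,0,0],"dr":[0,0,8]},{"delta_pos":[0,0,0],"dr":[0,0,8]},{"delta_pos":[0,0,0],"dr":[0,0,8]},{"delta_pos":[0,0,0],"dr":[0,0,8]},{"delta_pos":[0,0,0],"dr":[0,0,8]},{"delta_pos":[0,0,0],"dr":[0,0,8]},{"delta_pos":[0,0,0],"dr":[0,0,8]},{"delta_pos":[0,0,0],"dr":[0,0,8]}]'
python3 -m handwheel '[{"delta_pos":[0,0,0],"dr":[0,0,8]},{"delta_pos":[0,0,0],"dr":[0,0,8]},{"delta_pos":[0,0,0],"dr":[0,0,8]},{"delta_pos":[0,0,0],"dr":[0,0,8]},{"delta_pos":[0,0,0],"dr":[0,0,8]},{"delta_pos":[0,0,0],"dr":[0,0,8]},{"delta_pos":[0,0,0],"dr":[0,0,8]},{"delta_pos":[0,0,0],"dr":[0,0,8]},{"delta_pos":[0,0,0],"dr":[0,0,8]},{"delta_pos":[0,0,0],"dr":[0,0,8]}]'
python3 -m handwheel '[{"delta_pos":[0,0,0],"dr":[0,0,8]},{"delta_pos":[0,0,0],"dr":[0,0,8]},{"delta_pos":[0,0,0],"dr":[0,0,8]},{"delta_pos":[0,0,0],"dr":[0,0,4]},{"delta_pos":[0,0,0],"dr":[0,0,0]},{"delta_pos":[0,0,0],"dr":[0,0,0]}]'
python3 m.py
python3 -m handwheel '[{"delta_pos":[0,0,0],"dr":[0,0,0]},{"delta_pos":[0,0,0],"dr":[0,0,0]},{"delta_pos":[0,0,0],"dr":[0,0,0]},{"delta_pos":[0,0,0],"dr":[0,0,0]},{"delta_pos":[0,0,0],"dr":[0,0,0]},{"delta_pos":[0,0,0],"dr":[0,0,0]},{"delta_pos":[0,0,0],"dr":[0,0,0]},{"delta_pos":[0,0,0],"dr":[0,0,0]},{"delta_pos":[0,0,0],"dr":[0,0,0]},{"delta_pos":[0,0,0],"dr":[0,0,0]}]' 1 40
python3 m.py
```

```text
t: 18.5
eef_pos: [0.6089, 0.0622, 0.1406]
ee_rot: [-3.142, -0.0, -1.029]
force: [-0.2, -0.8, 0.8]
width: 0.0874
gripper_force: 0.0
t: 19.5
eef_pos: [0.6089, 0.0622, 0.1406]
ee_rot: [3.142, -0.0, 0.368]
force: [-0.6, -0.5, 0.1]
width: 0.0876
gripper_force: 0.0
t: 20.1
eef_pos: [0.6089, 0.0622, 0.1406]
ee_rot: [3.142, 0.0, 0.848]
force: [-1.1, -0.3, 1.0]
width: 0.0876
gripper_force: 0.0
20.10 yaw 48.59 mz 0.0379 F [-1.1 -0.3  1. ] M [-0.14  0.11] w 0.0876 q6 2.00
t: 21.1
eef_pos: [0.6089, 0.0622, 0.1406]
ee_rot: [-3.142, 0.0, 0.85]
force: [0.1, -0.6, -0.1]
width: 0.0135
gripper_force: 0.0
21.10 yaw 48.72 mz 0.0252 F [ 0.1 -0.6 -0.1] M [-0.12  0.06] w 0.0135 q6 2.00
```

```bash

python3 -m handwheel '[{"delta_pos":[0,0,0],"dr":[0,0,0]},{"delta_pos":[0,0,0],"dr":[0,0,0]},{"delta_pos":[0,0,0],"dr":[0,0,0]}]' >/dev/null; python3 m.py
python3 -m handwheel '[{"delta_pos":[0,0,0],"dr":[0,0,-2]}]' >/dev/null; python3 m.py
python3 -m handwheel '[{"delta_pos":[0,0,0],"dr":[0,0,-2]}]' >/dev/null; python3 m.py
python3 -m handwheel '[{"delta_pos":[0,0,0],"dr":[0,0,-2]}]' >/dev/null; python3 m.py
python3 -m handwheel '[{"delta_pos":[0,0,0],"dr":[0,0,-2]}]' >/dev/null; python3 m.py
python3 -m handwheel '[{"delta_pos":[0,0,0],"dr":[0,0,-2]}]' >/dev/null; python3 m.py
python3 -m handwheel '[{"delta_pos":[0,0,0],"dr":[0,0,-2]}]' >/dev/null; python3 m.py
python3 -m handwheel '[{"delta_pos":[0,0,0],"dr":[0,0,-2]}]' >/dev/null; python3 m.py
python3 -m handwheel '[{"delta_pos":[0,0,0],"dr":[0,0,-2]}]' >/dev/null; python3 m.py
python3 -m handwheel '[{"delta_pos":[0,0,0],"dr":[0,0,-2]}]' >/dev/null; python3 m.py
python3 -m handwheel '[{"delta_pos":[0,0,0],"dr":[0,0,-2]}]' >/dev/null; python3 m.py
python3 -m handwheel '[{"delta_pos":[0,0,0],"dr":[0,0,-2]}]' >/dev/null; python3 m.py
python3 -m handwheel '[{"delta_pos":[0,0,0],"dr":[0,0,-2]}]' >/dev/null; python3 m.py
python3 -m handwheel '[{"delta_pos":[0,0,0],"dr":[0,0,-2]}]' >/dev/null; python3 m.py
python3 -m handwheel '[{"delta_pos":[0,0,0],"dr":[0,0,-2]}]' >/dev/null; python3 m.py
python3 -m handwheel '[{"delta_pos":[0,0,0],"dr":[0,0,-2]}]' >/dev/null; python3 m.py
python3 -m handwheel '[{"delta_pos":[0,0,0],"dr":[0,0,-2]}]' >/dev/null; python3 m.py
python3 -m handwheel '[{"delta_pos":[0,0,0],"dr":[0,0,-2]}]' >/dev/null; python3 m.py
python3 -m handwheel '[{"delta_pos":[0,0,0],"dr":[0,0,-2]}]' >/dev/null; python3 m.py
python3 -m handwheel '[{"delta_pos":[0,0,0],"dr":[0,0,-2]}]' >/dev/null; python3 m.py
python3 -m handwheel '[{"delta_pos":[0,0,0],"dr":[0,0,-2]}]' >/dev/null; python3 m.py
```

```text
21.40 yaw 48.73 mz 0.0926 F [ 1.1 -1.3 -0.8] M [-0.69 -0.4 ] w 0.0117 q6 2.00
21.50 yaw 46.72 mz 0.1630 F [ 0.8 -1.2 -0.3] M [-0.63 -0.44] w 0.0121 q6 1.97
21.60 yaw 44.66 mz 0.2091 F [ 1.8 -0.3 -0.6] M [-0.55 -0.35] w 0.0115 q6 1.93
21.70 yaw 42.65 mz 0.1164 F [ 2.  -1.5 -0.7] M [-0.59 -0.35] w 0.0118 q6 1.89
21.80 yaw 40.65 mz 0.1046 F [ 0.7 -1.4 -0.5] M [-0.53 -0.28] w 0.0118 q6 1.86
21.90 yaw 38.65 mz 0.1801 F [ 1.6 -1.1  0.2] M [-0.51 -0.31] w 0.0117 q6 1.82
22.00 yaw 36.65 mz 0.1591 F [ 1.8 -1.9 -0.2] M [-0.52 -0.27] w 0.0116 q6 1.79
22.10 yaw 34.65 mz 0.1392 F [ 0.8 -1.4 -1. ] M [-0.38 -0.28] w 0.0114 q6 1.75
22.20 yaw 32.65 mz 0.2042 F [ 0.5 -0.6  0.2] M [-0.42 -0.16] w 0.0118 q6 1.72
22.30 yaw 30.65 mz 0.1559 F [ 0.6 -1.4 -1. ] M [-0.35 -0.17] w 0.0122 q6 1.69
22.40 yaw 28.65 mz 0.1868 F [ 1.2 -1.  -0.4] M [-0.38 -0.14] w 0.0120 q6 1.65
22.50 yaw 26.65 mz 0.1226 F [ 0.5 -0.2 -0.1] M [-0.29 -0.18] w 0.0116 q6 1.62
22.60 yaw 24.65 mz 0.1633 F [ 1.2  0.1 -0.1] M [-0.33 -0.09] w 0.0116 q6 1.58
22.70 yaw 22.66 mz 0.1168 F [ 0.7 -0.3 -1.1] M [-0.24 -0.12] w 0.0119 q6 1.55
22.80 yaw 20.66 mz 0.1164 F [ 1.1 -0.1 -0.2] M [-0.27 -0.01] w 0.0116 q6 1.51
22.90 yaw 18.65 mz 0.1274 F [ 0.4 -0.5 -0. ] M [-0.16 -0.05] w 0.0115 q6 1.48
23.00 yaw 16.65 mz 0.2583 F [-0.2  0.3  0.3] M [-0.2  0. ] w 0.0119 q6 1.44
23.10 yaw 14.65 mz 0.1109 F [ 0.5 -0.6 -0.6] M [-0.14 -0.02] w 0.0114 q6 1.41
23.20 yaw 12.65 mz 0.1382 F [-0.3 -1.1 -0.3] M [-0.14 -0.04] w 0.0118 q6 1.37
23.30 yaw 10.66 mz 0.1839 F [ 0.3  0.1 -0.2] M [-0.07  0.  ] w 0.0117 q6 1.34
23.40 yaw 8.66 mz 0.2105 F [ 0.4  0.8 -0.8] M [-0.04  0.01] w 0.0115 q6 1.30
```

```bash

python3 -m handwheel '[{"delta_pos":[0,0,0],"dr":[0,0,-2]}]' >/dev/null; python3 m.py
python3 -m handwheel '[{"delta_pos":[0,0,0],"dr":[0,0,-2]}]' >/dev/null; python3 m.py
python3 -m handwheel '[{"delta_pos":[0,0,0],"dr":[0,0,-2]}]' >/dev/null; python3 m.py
python3 -m handwheel '[{"delta_pos":[0,0,0],"dr":[0,0,-2]}]' >/dev/null; python3 m.py
python3 -m handwheel '[{"delta_pos":[0,0,0],"dr":[0,0,-2]}]' >/dev/null; python3 m.py
python3 -m handwheel '[{"delta_pos":[0,0,0],"dr":[0,0,-2]}]' >/dev/null; python3 m.py
python3 -m handwheel '[{"delta_pos":[0,0,0],"dr":[0,0,-2]}]' >/dev/null; python3 m.py
python3 -m handwheel '[{"delta_pos":[0,0,0],"dr":[0,0,-2]}]' >/dev/null; python3 m.py
python3 -m handwheel '[{"delta_pos":[0,0,0],"dr":[0,0,-2]}]' >/dev/null; python3 m.py
python3 -m handwheel '[{"delta_pos":[0,0,0],"dr":[0,0,-2]}]' >/dev/null; python3 m.py
python3 -m handwheel '[{"delta_pos":[0,0,0],"dr":[0,0,-2]}]' >/dev/null; python3 m.py
python3 -m handwheel '[{"delta_pos":[0,0,0],"dr":[0,0,-2]}]' >/dev/null; python3 m.py
python3 -m handwheel '[{"delta_pos":[0,0,0],"dr":[0,0,-2]}]' >/dev/null; python3 m.py
python3 -m handwheel '[{"delta_pos":[0,0,0],"dr":[0,0,-2]}]' >/dev/null; python3 m.py
python3 -m handwheel '[{"delta_pos":[0,0,0],"dr":[0,0,-2]}]' >/dev/null; python3 m.py
python3 -m handwheel '[{"delta_pos":[0,0,0],"dr":[0,0,-2]}]' >/dev/null; python3 m.py
python3 -m handwheel '[{"delta_pos":[0,0,0],"dr":[0,0,-2]}]' >/dev/null; python3 m.py
python3 -m handwheel '[{"delta_pos":[0,0,0],"dr":[0,0,-2]}]' >/dev/null; python3 m.py
```

```text
23.50 yaw 6.66 mz 0.1677 F [ 0.3 -0.2 -0.3] M [0.08 0.03] w 0.0117 q6 1.27
23.60 yaw 4.66 mz 0.2256 F [ 0.1  0.4 -0.9] M [0.02 0.05] w 0.0118 q6 1.23
23.70 yaw 2.66 mz 0.1743 F [ 0.7  0.7 -0.6] M [0.09 0.11] w 0.0121 q6 1.20
23.80 yaw 0.66 mz 0.1993 F [ 0.7  1.1 -1. ] M [0.07 0.08] w 0.0121 q6 1.16
23.90 yaw -1.34 mz 0.2502 F [0.6 0.6 0.1] M [0.11 0.08] w 0.0118 q6 1.13
24.00 yaw -3.34 mz 0.1754 F [0.1 0.2 0.5] M [0.17 0.13] w 0.0115 q6 1.09
24.10 yaw -5.34 mz 0.1580 F [-0.9  0.9 -0.4] M [0.2  0.08] w 0.0121 q6 1.06
24.20 yaw -7.34 mz 0.2841 F [ 0.4  1.8 -0.5] M [0.2  0.09] w 0.0116 q6 1.02
24.30 yaw -9.34 mz 0.2258 F [-0.6  0.8 -0.4] M [0.27 0.13] w 0.0120 q6 0.99
24.40 yaw -11.34 mz 0.2239 F [ 0.9 -0.2 -0.3] M [0.26 0.13] w 0.0115 q6 0.95
24.50 yaw -13.34 mz 0.2638 F [-0.1  2.2 -0.5] M [0.35 0.12] w 0.0121 q6 0.92
24.60 yaw -15.34 mz 0.2463 F [ 0.1  1.4 -0.1] M [0.34 0.12] w 0.0118 q6 0.88
24.70 yaw -17.34 mz 0.2685 F [ 0.   1.2 -0.2] M [0.43 0.11] w 0.0119 q6 0.85
24.80 yaw -19.34 mz 0.2125 F [-1.1  1.4  0.2] M [0.41 0.08] w 0.0120 q6 0.81
24.90 yaw -21.34 mz 0.2460 F [0.8 0.8 1.1] M [0.41 0.13] w 0.0118 q6 0.78
25.00 yaw -23.33 mz 0.2776 F [-0.3  2.6 -0.1] M [0.44 0.1 ] w 0.0118 q6 0.74
25.10 yaw -25.33 mz 0.2816 F [0.1 1.1 0.7] M [0.47 0.08] w 0.0118 q6 0.71
25.20 yaw -27.33 mz 0.2318 F [-0.2  2.2 -0.5] M [0.51 0.15] w 0.0122 q6 0.67
```

Torque rises from around yaw +5, so that is the touch. I'll take more samples, staying well short of a quarter turn, and fit the touch angle.

```bash

python3 -m handwheel '[{"delta_pos":[0,0,0],"dr":[0,0,-2]}]' >/dev/null; python3 m.py >/dev/null
python3 -m handwheel '[{"delta_pos":[0,0,0],"dr":[0,0,-2]}]' >/dev/null; python3 m.py >/dev/null
python3 -m handwheel '[{"delta_pos":[0,0,0],"dr":[0,0,-2]}]' >/dev/null; python3 m.py >/dev/null
python3 -m handwheel '[{"delta_pos":[0,0,0],"dr":[0,0,-2]}]' >/dev/null; python3 m.py >/dev/null
python3 -m handwheel '[{"delta_pos":[0,0,0],"dr":[0,0,-2]}]' >/dev/null; python3 m.py >/dev/null
python3 -m handwheel '[{"delta_pos":[0,0,0],"dr":[0,0,-2]}]' >/dev/null; python3 m.py >/dev/null
python3 -m handwheel '[{"delta_pos":[0,0,0],"dr":[0,0,-2]}]' >/dev/null; python3 m.py >/dev/null
python3 -m handwheel '[{"delta_pos":[0,0,0],"dr":[0,0,-2]}]' >/dev/null; python3 m.py >/dev/null
python3 -m handwheel '[{"delta_pos":[0,0,0],"dr":[0,0,-2]}]' >/dev/null; python3 m.py >/dev/null
python3 -m handwheel '[{"delta_pos":[0,0,0],"dr":[0,0,-2]}]' >/dev/null; python3 m.py >/dev/null
python3 -m handwheel '[{"delta_pos":[0,0,0],"dr":[0,0,-2]}]' >/dev/null; python3 m.py >/dev/null
python3 -m handwheel '[{"delta_pos":[0,0,0],"dr":[0,0,-2]}]' >/dev/null; python3 m.py >/dev/null
python3 -m handwheel '[{"delta_pos":[0,0,0],"dr":[0,0,-2]}]' >/dev/null; python3 m.py >/dev/null
python3 -m handwheel '[{"delta_pos":[0,0,0],"dr":[0,0,-2]}]' >/dev/null; python3 m.py
cat > fit.py <<'E'
import re,numpy as np
D=[]
for l in open("log.txt"):
    t,y,m=[float(x) for x in re.match(r"(\S+) yaw (\S+) mz (\S+)",l).groups()]
    if t<12.45 or 17<t<21.45: continue
    D.append((y-180 if t>17 else y,m))
D=np.array(D); a=-D[:,0]; y=D[:,1]
R=[]
for th in np.arange(120,225,1.):
    p=a>th; f=p*(.04+.06*np.radians(a-th)); b=np.mean(y-f); R.append((np.sum((y-f-b)**2),th,b))
R=np.array(R); n=len(a); s2=R[:,0].min()/(n-1); w=np.exp(-(R[:,0]-R[:,0].min())/2/s2); w/=w.sum(); mu=w@R[:,1]
print("sd",s2**.5,"best",R[R[:,0].argmin()],"mean",mu,"std",(w@(R[:,1]-mu)**2)**.5)
# free step and slope
B=[]
for th in np.arange(150,200,1.):
    p=(a>th)*1.; A=np.c_[np.ones(n),p,p*np.radians(a-th)]; x,*_=np.linalg.lstsq(A,y,rcond=None); B.append((np.sum((y-A@x)**2),th,*x))
for b in sorted(B)[:5]: print(np.round(b,4))
for lo in range(140,216,8): k=(a>=lo)&(a<lo+8); print(lo,np.round(y[k].mean(),3) if k.any() else None)
E
python3 fit.py
```

```text
26.60 yaw -55.33 mz 0.2688 F [ 0.8  1.7 -0.8] M [ 0.81 -0.05] w 0.0121 q6 0.18
sd 0.03243242559467201 best [9.88750496e-02 1.71000000e+02 1.66318709e-01] mean 172.09756593060342 std 3.869992123714191
[9.830e-02 1.860e+02 1.697e-01 7.410e-02 2.380e-02]
[9.830e-02 1.870e+02 1.697e-01 7.450e-02 2.380e-02]
[9.870e-02 1.680e+02 1.661e-01 3.120e-02 6.840e-02]
[9.870e-02 1.690e+02 1.661e-01 3.240e-02 6.840e-02]
[9.870e-02 1.700e+02 1.664e-01 3.520e-02 6.590e-02]
140 0.171
148 0.157
156 0.155
164 0.161
172 0.192
180 0.217
188 0.24
196 0.251
204 0.26
212 0.231
```

```bash

python3 -m handwheel '[{"delta_pos":[0,0,0],"dr":[0,0,-2]}]' >/dev/null; python3 m.py >/dev/null
python3 -m handwheel '[{"delta_pos":[0,0,0],"dr":[0,0,-2]}]' >/dev/null; python3 m.py >/dev/null
python3 -m handwheel '[{"delta_pos":[0,0,0],"dr":[0,0,-2]}]' >/dev/null; python3 m.py >/dev/null
python3 -m handwheel '[{"delta_pos":[0,0,0],"dr":[0,0,-2]}]' >/dev/null; python3 m.py >/dev/null
python3 -m handwheel '[{"delta_pos":[0,0,0],"dr":[0,0,-2]}]' >/dev/null; python3 m.py >/dev/null
python3 -m handwheel '[{"delta_pos":[0,0,0],"dr":[0,0,-2]}]' >/dev/null; python3 m.py >/dev/null
python3 -m handwheel '[{"delta_pos":[0,0,0],"dr":[0,0,-2]}]' >/dev/null; python3 m.py >/dev/null
python3 -m handwheel '[{"delta_pos":[0,0,0],"dr":[0,0,-2]}]' >/dev/null; python3 m.py >/dev/null
python3 -m handwheel '[{"delta_pos":[0,0,0],"dr":[0,0,-2]}]' >/dev/null; python3 m.py >/dev/null
python3 -m handwheel '[{"delta_pos":[0,0,0],"dr":[0,0,-2]}]' >/dev/null; python3 m.py
sed -i 's/216,8/264,8/' fit.py; python3 fit.py
```

```text
27.60 yaw -75.32 mz 0.3058 F [ 1.6  2.4 -1. ] M [ 0.82 -0.3 ] w 0.0115 q6 -0.16
sd 0.03233867411623575 best [1.08762144e-01 1.71000000e+02 1.66530046e-01] mean 171.8884928942632 std 3.716265315500744
[1.087e-01 1.680e+02 1.661e-01 3.290e-02 6.520e-02]
[1.087e-01 1.690e+02 1.661e-01 3.410e-02 6.520e-02]
[1.087e-01 1.710e+02 1.664e-01 3.760e-02 6.360e-02]
[1.087e-01 1.700e+02 1.664e-01 3.650e-02 6.360e-02]
[1.088e-01 1.870e+02 1.697e-01 6.910e-02 4.170e-02]
140 0.171
148 0.157
156 0.155
164 0.161
172 0.192
180 0.217
188 0.24
196 0.251
204 0.26
212 0.231
220 0.264
228 0.273
236 0.28
244 0.3
252 0.277
260 None
```

The touch fits at 172 ± 4° and I'm at 255°. I'll turn another 5.5°, release, rise and check.

```bash

python3 -m handwheel '[{"delta_pos":[0,0,0],"dr":[0,0,-2]},{"delta_pos":[0,0,0],"dr":[0,0,-2]},{"delta_pos":[0,0,0],"dr":[0,0,-1.5]},{"delta_pos":[0,0,0],"dr":[0,0,0]}]' >/dev/null; python3 m.py
python3 -m handwheel '[{"delta_pos":[0,0,0],"dr":[0,0,0]},{"delta_pos":[0,0,0],"dr":[0,0,0]},{"delta_pos":[0,0,0],"dr":[0,0,0]},{"delta_pos":[0,0,0],"dr":[0,0,0]},{"delta_pos":[0,0,0],"dr":[0,0,0]},{"delta_pos":[0,0,0],"dr":[0,0,0]},{"delta_pos":[0,0,0],"dr":[0,0,0]},{"delta_pos":[0,0,0],"dr":[0,0,0]}]' -1
python3 -m handwheel '[{"delta_pos":[0,0,0.4],"dr":[0,0,0]},{"delta_pos":[0,0,0.8],"dr":[0,0,0]},{"delta_pos":[0,0,0.8],"dr":[0,0,0]},{"delta_pos":[0,0,1],"dr":[0,0,0]},{"delta_pos":[0,0,1],"dr":[0,0,0]},{"delta_pos":[-0.2,0.9,0],"dr":[0,0,0]},{"delta_pos":[0,0,0],"dr":[0,0,0]},{"delta_pos":[0,0,0],"dr":[0,0,0]},{"delta_pos":[0,0,0],"dr":[0,0,0]}]'
python3 - <<'E'
from h import *
s=get_state(); c=calibration("wrist"); im=grab_frame("wrist"); save(im,"w4.png"); json.dump({k:np.array(v).tolist() for k,v in c.items()},open("c4.json","w"))
print(s["ee_rot"],s["force"],proj(c,(.609,.061,.148)))
E
```

```text
28.00 yaw -80.79 mz 0.1388 F [ 1.8  4.3 -3. ] M [ 1.57 -0.54] w 0.0116 q6 -0.26
t: 28.8
eef_pos: [0.6089, 0.0622, 0.1406]
ee_rot: [3.142, -0.0, -1.41]
force: [0.0, -0.6, 0.2]
width: 0.07
gripper_force: 0.0
t: 29.7
eef_pos: [0.6027, 0.0889, 0.2606]
ee_rot: [3.141, -0.0, -1.41]
force: [-0.6, 0.0, 0.6]
width: 0.0876
gripper_force: 0.0
[ 3.14117549e+00 -2.28972662e-04 -1.40960187e+00] [-0.60986336  0.01020177  0.63158422] [np.float64(311.13103650904395), np.float64(198.72564767164738)]
```

View pics/w4.png

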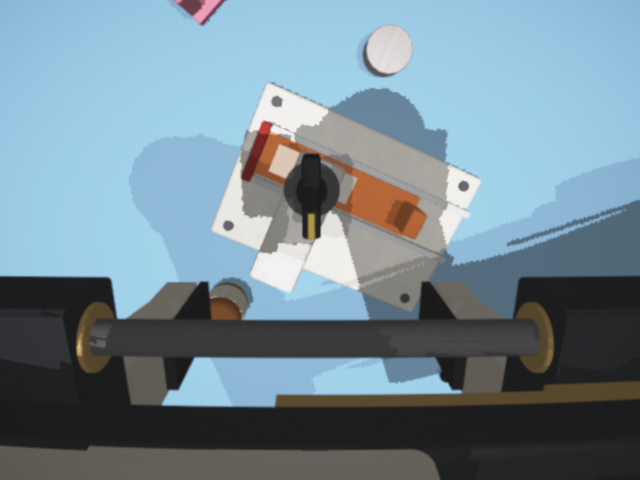

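The wrist view shows the wing upright in the picture at (311,195), in line with the hand, so the knob followed it without slipping. The carrier is still against the red stop at (258,150), and the gripper is clear.

```bash
python3 -c "
from station import *
print(job_done())"
```

```text
the job is handed in; nothing more can be done
None
```

I pushed the carrier fully home against the red stop, then turned the knob clockwise about 89° past where the torque readings put first contact (good to about ±4°), released everything and handed the job in at about 30 s.

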